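# Dry a washed gingerbread template in the hold-to-run dryer

### The job

Take the rectangular white template that leans in the sloping stand, stand it upright on a long edge about midway along the dryer's groove, fully down, and let go of it. Then press the dryer's spring-return lever down past the first two clicks to the third, not on to the bottom stop, and keep holding it there: the job finishes while you are still holding the lever down. Leave the template standing and do not push the other loose things around.

Things in the scene. Friction and masses are not known exactly. Their poses are not given: they have to be found in the camera images.
- template_center (a point): centre of the template to be dried: a loose rigid white plastic rectangle, 10 mm thick (its x axis), 130 mm long (its y axis), 100 mm high (its z axis, from lower to upper edge), 0.09 to 0.18 kg. At the start it leans 40 degrees from vertical in the sloping stand, its upper edge on the side towards the robot.
- template: the same template; origin at the middle of its lower edge face, 50 mm below its centre along its z axis; axes as for its centre
- stand: small sloping steel stand fixed to the table, 105 x 100 mm, origin at the table. Its ledge (22 mm above the table) carries the template's lower 130 mm edge, its back plate supports the lower 46 mm of the underside; the upper half of the template is free on both faces.
- groove (a point): middle of the floor of the dryer's groove, 20 mm above the table; the dryer is a fixed steel machine; axes: x away from its front, y along the groove, z up. The groove is 16 mm wide between two rails 150 mm long, open at both ends; rails rise 36 mm above its floor, their upper 10 mm flared outwards. The dryer's housing (80 x 85 mm, top 125 mm above the table) is centred 40 mm along x, -170 mm along y.
- lever_top (a point): middle of the top face of the lever's black paddle (34 mm along the dryer's x, 42 mm along y, 12 mm thick), on the front of the dryer's housing like a toaster lever; 114 mm above the table at rest, 78 mm at the third click. The paddle's centre stands 45 mm out from the housing's front. Axes as the groove's; it moves straight down.
- lever (a joint): downward travel of the lever in m: 0 at rest (up), clicks at 0.012, 0.024 and 0.036 (third), bottom stop at 0.044. Four pairs of dark marks beside its slot are level with mid-paddle at the three clicks and, lowest, the bottom stop. A spring drives it back up from everywhere: about 6 N at rest, 10 N at the third click, 4 to 14 N between clicks.
- gable: bystander: loose flat white plastic template with a pointed end, about 140 x 80 x 10 mm, lying flat on the table; origin at the centre of its underside
- cutter: bystander: loose steel ring cutter, 64 mm across, 40 mm high, standing on the table; origin at the centre of its underside
- spatula: bystander: loose spatula lying on the table, about 280 mm long; origin at the centre of its underside
- rolling_pin: bystander: loose wooden rolling pin, 44 mm thick, 420 mm long over its handles (along its y axis); origin at the centre of its underside
Things that resemble listed ones, but are neither listed nor needed, are in the scene too. Leave any red look-alike of the template alone.

How it is judged:
On the way, in this order (a step that is already met when the one before it is completed fails the run):
1. the template stands upright in the dryer's groove, let go (angle between the z axis of template_center and the z axis of groove, either way round below 0.26 rad and angle between the x axis of template_center and the x axis of groove, either way round below 0.35 rad and x of template_center in the frame of groove between -0.018 and 0.018 m and y of template_center in the frame of groove between -0.045 and 0.045 m and z of template_center in the frame of groove between 0.04 and 0.055 m and contact force between template and the fingers below 0.1 N and contact force between template and the arm below 0.1 N and linear speed of template below 0.03 m/s), for 0.3 s.
2. the robot presses the lever to the third click and keeps it there (value of joint lever between 0.032 and 0.04 m and (contact force between lever and the fingers above 3 N or contact force between lever and the arm above 3 N)), for 0.5 s.
At the end, for the whole second after the job is handed in: The robot holds the lever at the third click (36 mm, 4 mm either way) with over 3 N; the template stands untouched on the groove's floor (centre 40 to 55 mm above it), within 15 degrees of upright and 20 of the groove's line, its centre within 18 mm across and 45 mm along of the middle (all of step 1 and all of step 2); the arm keeps its last pose, push and grip.
It fails at once if a bystander is pushed more than 40 mm (distance of any of gable, cutter, spatula, rolling_pin from where it was at the start of the episode above 0.04 m).
It also fails if it takes over 51 s, if anything falls off the work surface, if the arm or the gripper's body presses on something with over 40 N, if the wrist force passes 120 N, or if a joint passes its speed limit or range.

### The arm

A 6-joint arm with a two-finger parallel gripper is mounted at the origin on the work surface. World frame = base frame: x ahead of the robot, y to its left, z up, the work surface at z = 0. Lengths are in m, angles in rad, forces in N, time in s.
With the tool pointing down it reaches from about 0.275 to 0.725 m from the base axis. Payload 15.9 kg.
Tool frame: the origin (TCP) lies at the very end of the fingers, on their centre line; the grasp point (between the pads) lies 19 mm behind it; z points along the fingers, y is the direction in which the jaws open and shut (so a half turn about z gives the same grasp; the last joint's range is limited). The gripper opens to 85 mm and grips with 20 to 120 N. Pads are 22 mm wide; open, the fingers measure 114 mm over their backs; the gripper's body (76 mm by 85 mm) begins 54 mm behind the grasp point. The pads swing forward as they close: fully open they stand 13 mm farther back than shut.
Start: joints at [-1.297, 0.213, -0.034, 1.323, 0, 1.571], TCP at [0.135, -0.481, 0.196] pointing down, gripper open.
Joint ranges: [-2.98, 2.98], [-0.74, 1.72], [-1.14, 1.35], [-2.1, 2.04], [-1.57, 1.44], [-3.14, 3.14]. Speed limits (rad/s): [1.89, 1.89, 2.39, 2.57, 3.14, 3.14].

### API

Orientations are given as a unit quaternion [w, x, y, z].
In Python, from bench import sense, snapshot, hand_in, trace, tip_of gives the robot as it stands.
- The arm moves only by the shell command python3 -m crank 'ROWS' [FORCE]. ROWS is JSON, one flat list of numbers, 5 for each row, row after row: the shift along the tool's x, y, z in m, then the turn about the tool's z in rad, then the opening, from 0 (shut) to 1 (fully open). In form: [tx, ty, tz, turn, claw, tx, ty, tz, turn, claw, ...]. A call has 1 to 20 rows; each row is the pose to reach, as a shift and turn from the pose measured when the call began, along the tool's axes at that moment; what a row does not reach only later rows make up. A row lasts 1/10 s, in which the tool goes at most 50 mm and 8.59 degrees, less where a joint would pass 70% of its speed; a pose out of reach is approached as far as the arm can. A call with a gripper value outside its range is refused whole. The fingers move at their own pace and stop on an object; FORCE is the grip in N (left out, the last holds). Time passes only in rows, so rows that repeat a pose let the fingers close. It gives the time, the measured TCP pose, the force and the opening at its end, in the units of the state.
- sense(): the state, without advancing time (a new reading comes with each control period).
- snapshot(name): name is "side" or "top"; returns a dict with "image" (420x560x3 uint8, blue, green, red), "K" (3x3 intrinsics, pixels), "k1" (the pictures are not rectified: a ray, as slopes to the right and down, at radius r is drawn at 1 + k1 r^2 times it, then the intrinsics apply), "xyz" and "orientation" of the camera in the world. Camera axes: x right, y down, z forward; pixel columns grow to the right and rows downward; lengths in m; the calibration is good to about 2 mm. A picture is of the moment at which its call begins. There is no depth.
- hand_in(): hands the job in, once; it reports no verdict.
Trained networks look in a picture, given as the dict that the camera call returned (one of the last four; its "shot" number tells which), for a name from the list of things; names that differ only in an ending like _2 or _b are one class to them, and where a whole thing is asked for, a point or a joint stands for the part that bears it (a point fixed in the world has none). Each returns a list of dicts, best first, with "conf" (0 to 1); they miss things now and then, are a little off and sometimes report something else, mostly with a low value. They report only what shows in the picture. A call takes as long as a camera call. They do not tell look-alikes from the thing itself.
- trace(thing, picture): "mask" (420x560 bool, what is visible of it) and "bbox" ([centre column, centre row, width, height] in pixels, round what is visible of it).
- tip_of(thing, picture): "centre" ([row, column] in pixels: a listed point, or the origin of a listed thing).
The state is a dict: "clock": time; "qpos": joint angles; "qvel": joint speeds; "joint_efforts": joint torques, N m; "tool_pos": TCP position; "tool_rot": TCP orientation; "contact_force": force on the tool from outside, world axes, zero at the start; "ft_torque": the same for the moment, N m; "gripper_width": opening from 0.0 (shut) to 1.0 (fully open).
Only numpy, scipy, OpenCV 4.12 (cv2) and the standard library are available. Lean on these libraries where they do the work, as an engineer would, in place of code of your own. Each camera call takes 0.05 s, during which the arm holds its last target. There are 200 camera calls.

## Working session

There is one attempt and no reset: what is moved stays moved. The work goes in short steps, Python scripts to look and compute and a shell command to move; the robot and the scene stay as the last step left them, time stands still between calls to the robot, and variables do not carry over. Pictures are saved under pics/ and viewed, about 8 in all and at most 12, crops included, and the job is handed in when it is done.

```bash
mkdir -p pics; ls; cat > h.py <<'E'
import numpy as np, cv2, json
from scipy.spatial.transform import Rotation as R
from bench import sense, snapshot, hand_in, trace, tip_of
def rot(q): return R.from_quat([q[1],q[2],q[3],q[0]]).as_matrix()
def ray(p,row,col):
    K=np.array(p["K"]); d=np.array([(col-K[0,2])/K[0,0],(row-K[1,2])/K[1,1]]); u=d.copy()
    for _ in range(30): u=d/(1+p["k1"]*(u@u))
    v=rot(p["orientation"])@np.array([u[0],u[1],1]); return np.array(p["xyz"]),v/np.linalg.norm(v)
def at_z(p,row,col,z):
    o,v=ray(p,row,col); return o+v*(z-o[2])/v[2]
def proj(p,X):
    K=np.array(p["K"]); c=rot(p["orientation"]).T@(np.array(X)-p["xyz"]); u=c[:2]/c[2]; u=u*(1+p["k1"]*(u@u))
    return np.array([K[1,1]*u[1]+K[1,2],K[0,0]*u[0]+K[0,2]]) # row,col
def tri(p,a,q,b):
    o1,v1=ray(p,*a); o2,v2=ray(q,*b)
    A=np.stack([v1,-v2],1); s=np.linalg.lstsq(A,o2-o1,rcond=None)[0]
    x,y=o1+s[0]*v1,o2+s[1]*v2; return (x+y)/2,np.linalg.norm(x-y)
E
cat > a.py <<'E'
from h import *
np.set_printoptions(precision=3,suppress=True)
s=snapshot("side"); t=snapshot("top")
print(s["xyz"],t["xyz"])
cv2.imwrite("pics/s0.png",s["image"]); cv2.imwrite("pics/t0.png",t["image"])
for n in ["template_center","template","stand","groove","lever_top","gable","cutter","spatula","rolling_pin"]:
    a=tip_of(n,s); b=tip_of(n,t)
    for x in b[:3]: print(n,"top",x["centre"],round(x["conf"],2))
    for x in a[:3]: print(n,"side",x["centre"],round(x["conf"],2))
    for i in a[:2]:
        for j in b[:2]: print("  ",*tri(s,i["centre"],t,j["centre"]))
print(sense())
E
python3 a.py
```

```text
pics
[0.24  1.129 1.163] [0.354 0.138 1.494]
template_center top [241.1, 91.0] 0.95
template_center top [260.7, 228.6] 0.84
template_center top [194.8, 244.5] 0.78
template_center side [239.3, 265.0] 0.97
template_center side [273.0, 312.3] 0.92
template_center side [390.2, 266.1] 0.67
   [0.403 0.535 0.435] 0.0438047796443989
   [0.418 0.289 0.155] 0.1621575871954355
   [0.35  0.552 0.369] 0.06643522023694758
   [ 0.346  0.282 -0.   ] 0.014226774500627567
template top [268.1, 248.1] 0.95
template top [181.9, 246.4] 0.83
template top [246.1, 106.4] 0.63
template side [259.3, 324.0] 0.86
template side [374.8, 276.1] 0.82
template side [244.6, 254.4] 0.57
   [0.322 0.224 0.005] 0.008650041128874618
   [0.443 0.237 0.051] 0.2402979636804605
   [ 0.384  0.292 -0.734] 0.17748456419187345
   [ 0.58   0.285 -0.785] 0.2077160364311503
stand top [187.6, 247.6] 0.55
stand side [254.0, 262.2] 0.67
   [ 0.546  0.228 -0.028] 0.023112744578462498
groove top [194.7, 370.9] 0.67
groove side [173.5, 286.2] 0.94
groove side [167.8, 340.7] 0.45
   [ 0.535 -0.132  0.024] 0.007726805150568773
   [ 0.426 
[... 498 characters left out ...]
.0025716119054011457
spatula top [257.5, 417.1] 0.59
spatula side [162.5, 337.6] 0.68
   [ 0.355 -0.27   0.004] 0.011966122993527072
rolling_pin top [220.7, 152.2] 0.79
rolling_pin side [324.6, 259.7] 0.6
   [0.457 0.506 0.014] 0.007609800883680996
{'clock': 1.0, 'qpos': array([-1.297,  0.213, -0.034,  1.323,  0.   ,  1.571]), 'qvel': array([-0.001, -0.001,  0.   , -0.001,  0.002, -0.002]), 'joint_efforts': array([ -0.005, -68.597,  48.733,   0.001,  -0.   ,   0.   ]), 'tool_pos': array([ 0.135, -0.481,  0.196]), 'tool_rot': array([0.   , 0.991, 0.136, 0.   ]), 'contact_force': array([-0.571, -0.202,  0.319]), 'ft_torque': array([ 0.026, -0.025, -0.002]), 'gripper_width': 0.9950490615193291}
```

View pics/t0.png

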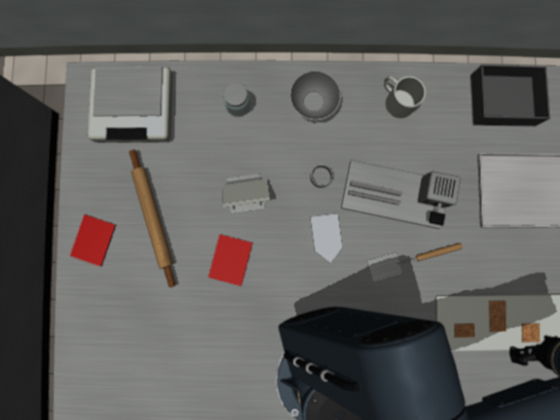

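View pics/s0.png

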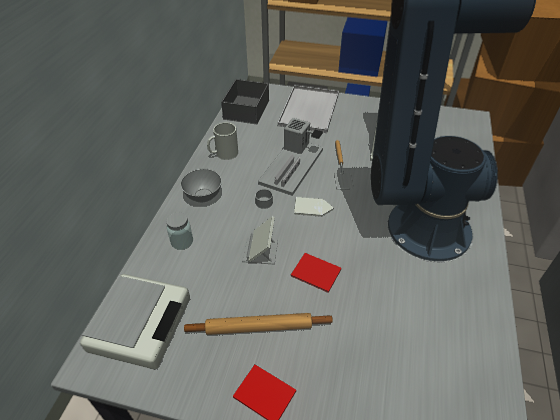

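The top view shows the stand with the leaning template at about row 190, col 245, and the dryer at about row 193, col 400 with its lever at (217, 437). The red rectangles are look-alikes. Next I'll zoom in with gridded crops.

```bash
cat > b.py <<'E'
from h import *
s=cv2.imread("pics/s0.png"); t=cv2.imread("pics/t0.png")
def crop(im,r0,c0,h,w,f,g=10):
    o=cv2.resize(im[r0:r0+h,c0:c0+w],None,fx=f,fy=f,interpolation=cv2.INTER_CUBIC)
    for r in range((r0//g+1)*g,r0+h,g): cv2.putText(o,str(r),(0,(r-r0)*f+4),0,.35,(0,255,255),1); cv2.line(o,(24,(r-r0)*f),(30,(r-r0)*f),(0,255,255),1)
    for c in range((c0//g+1)*g,c0+w,g): cv2.putText(o,str(c),((c-c0)*f-9,10),0,.35,(0,255,255),1); cv2.line(o,((c-c0)*f,12),((c-c0)*f,18),(0,255,255),1)
    return o
A=crop(t,165,205,60,80,5); B=crop(t,150,336,90,130,3)
C=crop(s,205,225,75,80,5); D=crop(s,110,250,90,100,4)
top=np.zeros((300,800,3),np.uint8); top[:300,:400]=A; top[:270,400:790]=B
C=cv2.resize(C,(320,300)); bot=np.zeros((300,800,3),np.uint8); bot[:,:320]=C; D=cv2.resize(D,(333,300)); bot[:,400:733]=D
cv2.imwrite("pics/c0.png",np.vstack([top,bot]))
E
python3 b.py
```

```text
(no output)
```

View pics/c0.png

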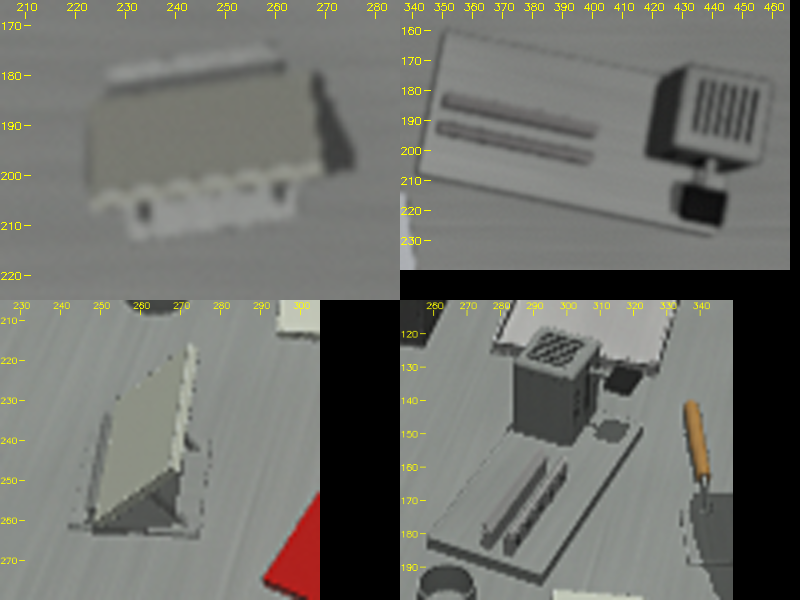

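Crops show the template's top-view upper edge running from about (203, 222) to (197, 269), the rails at (184..196, 350..400) and (192..203, 348..398), and the paddle at (217, 437).

```bash
cat > c.py <<'E'
from h import *
np.set_printoptions(precision=4,suppress=True)
t=snapshot("top"); s=snapshot("side")
P=lambda n,p,r,c,z: print(n,at_z(p,r,c,z))
P("up L",t,204,222.5,.105);P("up R",t,197.5,269.5,.105);P("lo L",t,185,223.5,.028);P("lo R",t,179,267.5,.028)
P("side up near",s,246,269.5,.105);P("side up far",s,216,272,.105);P("side lo near",s,261,248,.028)
for n,r,c in [("railA L",184.5,350.5),("railA R",194.5,401),("railB L",193,349),("railB R",203.5,400)]: P(n,t,r-1,c,.056)
for n,r,c in [("far n",182.5,276),("far f",157,293.5),("near n",184.5,282.5),("near f",158.5,300)]: P("side "+n,s,r,c,.056)
P("groove top",t,194.7,370.9,.02);P("groove side",s,173.5,286.2,.02)
P("lever",t,216.9,437.3,.114);P("lever s",s,131.8,316.8,.114)
for p,nm in ((t,"top"),(s,"side")):
  for n in ["template_center","stand","groove","lever_top"]:
    for x in tip_of(n,p): print(nm,n,x["centre"],round(x["conf"],2),at_z(p,*x["centre"],dict(template_center=.063,stand=0,groove=.02,lever_top=.114)[n]))
print(rot(sense()["tool_rot"]))
E
python3 c.py
```

```text
up L [0.4944 0.2898 0.105 ]
up R [0.5127 0.161  0.105 ]
lo L [0.5576 0.2961 0.028 ]
lo R [0.5756 0.1684 0.028 ]
side up near [0.4885 0.2927 0.105 ]
side up far [0.5134 0.1699 0.105 ]
side lo near [0.5565 0.3076 0.028 ]
railA L [ 0.5594 -0.0688  0.056 ]
railA R [ 0.5314 -0.2135  0.056 ]
railB L [ 0.535  -0.0643  0.056 ]
railB R [ 0.5055 -0.2101  0.056 ]
side far n [ 0.5551 -0.0399  0.056 ]
side far f [ 0.5262 -0.1974  0.056 ]
side near n [ 0.5295 -0.0353  0.056 ]
side near f [ 0.4998 -0.1946  0.056 ]
groove top [ 0.5319 -0.1335  0.02  ]
groove side [ 0.5402 -0.1368  0.02  ]
lever [ 0.4602 -0.2987  0.114 ]
lever s [ 0.4578 -0.3003  0.114 ]
top template_center [191.5, 246.1] 0.97 [0.5344 0.228  0.063 ]
top template_center [258.4, 228.9] 0.85 [0.3457 0.2744 0.063 ]
top template_center [237.8, 91.9] 0.59 [0.4007 0.6662 0.063 ]
top stand [190.6, 249.4] 0.75 [0.545  0.2222 0.    ]
top groove [194.8, 373.2] 0.68 [ 0.5316 -0.1402  0.02  ]
top lever_top [215.8, 435.4] 0.58 [ 0.4632 -0.2935  0.114 ]
side template_center [273.1, 314.4] 0.93 [0.3404 0.328  0.063 ]
side template_center [390.5, 264.1] 0.93 [0.3916 0.7036 0.063 ]
side template_center [240.4, 261.3] 0.68 [0.5298 0.2436 0.063 ]
side stand [251.7, 258.6] 0.68 [0.5417 0.242  0.    ]
side groove [170.8, 286.8] 0.95 [ 0.5417 -0.1527  0.02  ]
side groove [206.8, 309.5] 0.51 [0.4174 0.017  0.02  ]
side lever_top [131.9, 319.8] 0.58 [ 0.4464 -0.3025  0.114 ]
[[ 0.9628  0.2704  0.    ]
 [ 0.2704 -0.9628  0.    ]
 [ 0.     -0.     -1.    ]]
```

Positions agree between the two views: template upper edge at about (0.503, 0.2285), yaw about 9°, groove at about (0.535, -0.139), yaw about -11°. Moving above the template.

```bash
python3 -m crank '[0.1,-0.1,0,-0.3,1, 0.2,-0.2,0,-0.6,1, 0.3,-0.3,0,-0.9,1, 0.4,-0.4,0,-1.2,1, 0.5,-0.5,0,-1.454,1, 0.554,-0.582,0,-1.454,1, 0.554,-0.582,0,-1.454,1, 0.554,-0.582,0,-1.454,1, 0.554,-0.582,0,-1.454,1, 0.554,-0.582,0,-1.454,1, 0.554,-0.582,0,-1.454,1, 0.554,-0.582,0,-1.454,1, 0.554,-0.582,0,-1.454,1, 0.554,-0.582,0,-1.454,1, 0.554,-0.582,0,-1.454,1, 0.554,-0.582,0,-1.454,1, 0.554,-0.582,0,-1.454,1, 0.554,-0.582,0,-1.454,1, 0.554,-0.582,0,-1.454,1, 0.554,-0.582,0,-1.454,1]' 30
cat > st.py <<'E'
from h import *
np.set_printoptions(precision=4,suppress=True)
s=sense(); M=rot(s["tool_rot"]); print(s["clock"],s["tool_pos"],"yaw_y deg",np.degrees(np.arctan2(M[1,1],M[0,1])),s["contact_force"],s["gripper_width"]); print(M)
E
python3 st.py
```

```text
clock: 3.5
tool_pos: [0.5109, 0.2277, 0.196]
tool_rot: [0.0, 0.65, 0.76, 0.0]
contact_force: [0.6, -0.3, 0.2]
gripper_width: 1.0
3.5 [0.5109 0.2277 0.196 ] yaw_y deg 8.94152812124014 [ 0.5749 -0.2794  0.1555] 1.000150621237897
[[-0.1554  0.9878  0.0002]
 [ 0.9878  0.1554 -0.0001]
 [-0.0001  0.0002 -1.    ]]
```

```bash
python3 -m crank '[0,0,0.03,0,1, 0,0,0.06,0,1, 0,0,0.09,0,1, 0,0,0.11,0,1, 0,0,0.126,0,0.5, 0,0,0.126,0,0.5, 0,0,0.126,0,0.5, 0,0,0.126,0,0.5]'
cat > look.py <<'E'
import sys; from h import *; from b import crop
n=sys.argv[1]; r,c,r2,c2=map(int,sys.argv[2:6])
t=snapshot("top")["image"]; s=snapshot("side")["image"]
A=crop(t,r,c,80,80,5); B=crop(s,r2,c2,80,80,5)
cv2.imwrite(f"pics/{n}.png",np.hstack([A,B]))
E
python3 look.py g1 150 205 180 220
```

```text
clock: 4.3
tool_pos: [0.5115, 0.2276, 0.0714]
tool_rot: [0.0, 0.65, 0.76, 0.001]
contact_force: [0.9, 0.7, -0.3]
gripper_width: 0.5
```

View pics/g1.png

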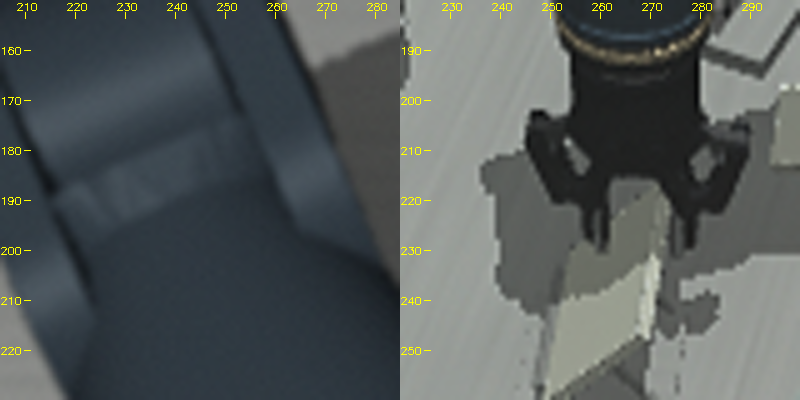

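The fingers straddle the plate: robot-side finger at col 277, far finger at col 259. Next I swing the plate upright with a coordinated shift and close.

```bash
python3 -m crank '[0,0.004,0,0,0.46, 0,0.009,0,0,0.44, 0,0.014,-0.001,0,0.42, 0,0.019,-0.002,0,0.40, 0,0.024,-0.003,0,0.38, 0,0.029,-0.004,0,0.35, 0,0.034,-0.005,0,0.32, 0,0.039,-0.006,0,0.29, 0,0.044,-0.008,0,0.25, 0,0.048,-0.010,0,0.21, 0,0.051,-0.012,0,0.17, 0,0.053,-0.014,0,0.12, 0,0.054,-0.015,0,0.05, 0,0.054,-0.015,0,0, 0,0.054,-0.015,0,0, 0,0.054,-0.015,0,0, 0,0.054,-0.015,0,0]'
python3 st.py; python3 look.py g2 150 205 180 220
```

```text
clock: 6.1
tool_pos: [0.5647, 0.2361, 0.0861]
tool_rot: [0.0, 0.65, 0.76, 0.001]
contact_force: [-0.1, -0.2, 0.2]
gripper_width: -0.001
6.1 [0.5647 0.2361 0.0861] yaw_y deg 8.92794538260127 [-0.0912 -0.2487  0.2117] -0.0005018605985564027
[[-0.1552  0.9879  0.0015]
 [ 0.9879  0.1552  0.0006]
 [ 0.0003  0.0016 -1.    ]]
```

View pics/g2.png

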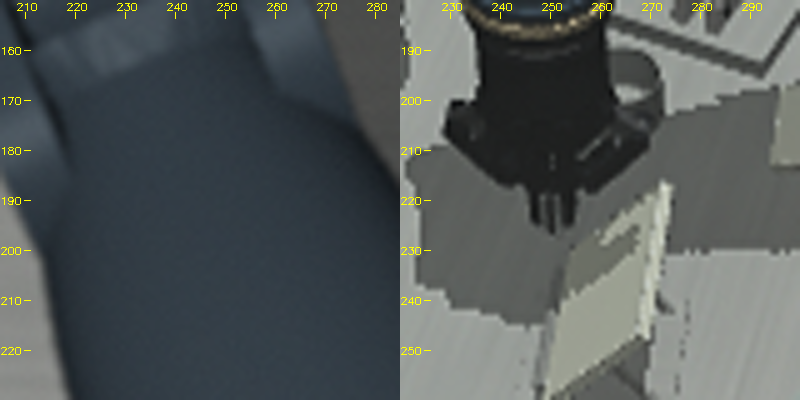

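```bash
python3 - <<'E'
from h import *
np.set_printoptions(precision=4,suppress=True)
s=snapshot("side")
cv2.imwrite("pics/s2.png",s["image"])
for z in (.06,.0861,.1,.11): print("now tip",z,proj(s,[.5647,.2361,z]))
n=np.array([.9879,.1552])
for d in (-.025,.025):
  for z in (.0714,.085,.1): print("g1",d,z,proj(s,[*(np.array([.5115,.2276])+d*n),z]))
for z in (.09,.105,.12): print("plate top mid",z, proj(s,[.503,.2285,z]))
# triangulate-free check: near upper corner & near lower corner at the plate plane
for r,c,z in ((246.5,269.5,.105),(246.5,269.5,.09),(246.5,269.5,.0985),(217,272.5,.105),(260,248,.028),(260,248,.022)): print(r,c,z,at_z(s,r,c,z))
for x in tip_of("template_center",s): print(x["centre"],x["conf"],at_z(s,*x["centre"],.063))
for x in trace("template",s): print(x["bbox"],x["conf"])
E
```

```text
now tip 0.06 [237.2544 251.5508]
now tip 0.0861 [231.9108 251.1527]
now tip 0.1 [229.0076 250.9365]
now tip 0.11 [226.8936 250.779 ]
g1 -0.025 0.0714 [236.5796 275.8616]
g1 -0.025 0.085 [233.7823 275.8197]
g1 -0.025 0.1 [230.6524 275.7729]
g1 0.025 0.0714 [235.5161 260.3247]
g1 0.025 0.085 [232.718 260.177]
g1 0.025 0.1 [229.5872 260.0117]
plate top mid 0.09 [232.9109 270.4703]
plate top mid 0.105 [229.7655 270.3826]
plate top mid 0.12 [226.5718 270.2936]
246.5 269.5 0.105 [0.488  0.2946 0.105 ]
246.5 269.5 0.09 [0.4915 0.2828 0.09  ]
246.5 269.5 0.0985 [0.4895 0.2895 0.0985]
217 272.5 0.105 [0.5107 0.1738 0.105 ]
260 248 0.028 [0.5577 0.3038 0.028 ]
260 248 0.022 [0.5594 0.2994 0.022 ]
[277.0, 315.7] 0.97 [0.3339 0.341  0.063 ]
[388.8, 267.0] 0.9 [0.3859 0.6979 0.063 ]
[241.7, 262.2] 0.62 [0.5255 0.2481 0.063 ]
[262.0, 238.8, 26.8, 47.8] 0.81
[266.1, 391.7, 64.8, 56.6] 0.81
[318.4, 273.6, 47.5, 41.3] 0.74
```

```bash
python3 - <<'E'
from h import *; from b import crop
im=cv2.imread("pics/s2.png"); im=np.clip(im.astype(float)*1.6+20,0,255).astype(np.uint8)
cv2.imwrite("pics/z2.png",crop(im,195,225,70,70,8))
E
```

```text
(no output)
```

View pics/z2.png

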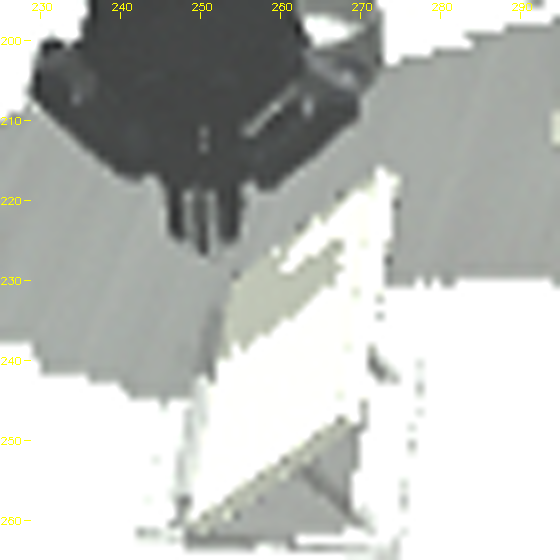

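The tips sit about 25 mm higher in the picture than the TCP reading: row 227 seen against 232 predicted. The plate at (246, 270) is unmoved, so the fingers passed over its edge. I'll go back, go lower, and check forces on the way.

```bash
python3 -m crank '[0,0,-0.05,0,0.3, 0,0,-0.06,0,0.9, 0,-0.03,-0.06,0,0.9, 0,-0.053,-0.06,0,0.9, 0,-0.053,-0.06,0,0.9, 0,-0.053,-0.03,0,0.9, 0,-0.053,0,0,0.9, 0,-0.053,0.02,0,0.9, 0,-0.053,0.036,0,0.7, 0,-0.053,0.036,0,0.6, 0,-0.053,0.036,0,0.6, 0,-0.053,0.036,0,0.6]'
python3 st.py; python3 look.py g3 150 205 190 220
```

```text
clock: 7.55
tool_pos: [0.5134, 0.2283, 0.0512]
tool_rot: [0.001, 0.65, 0.76, 0.002]
contact_force: [-0.1, 0.7, 0.3]
gripper_width: 0.6
7.55 [0.5134 0.2283 0.0512] yaw_y deg 8.925441093744267 [-0.0678  0.6668  0.2673] 0.6000114201347139
[[-0.1552  0.9879  0.0032]
 [ 0.9879  0.1551  0.0013]
 [ 0.0008  0.0034 -1.    ]]
```

View pics/g3.png

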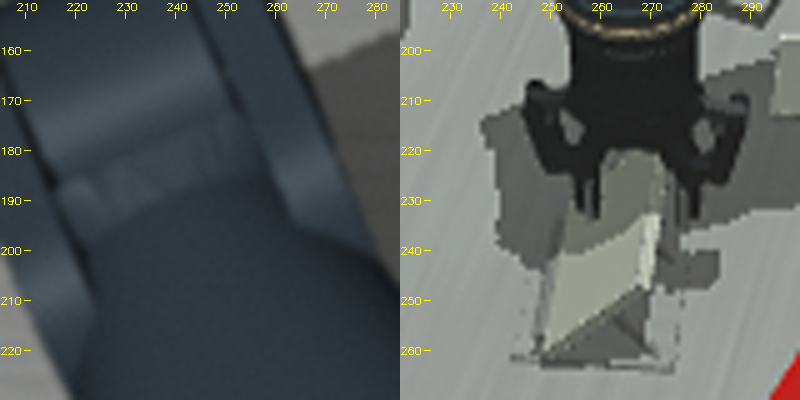

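```bash
python3 -m crank '[0,0,0.005,0,0.55, 0,0,0.011,0,0.5, 0,0.004,0.011,0,0.48, 0,0.008,0.010,0,0.46, 0,0.012,0.008,0,0.44, 0,0.016,0.006,0,0.43, 0,0.016,0.006,0,0.43]'
python3 st.py; python3 look.py g4 150 205 190 220
```

```text
clock: 8.35
tool_pos: [0.53, 0.2309, 0.0456]
tool_rot: [0.001, 0.65, 0.76, 0.002]
contact_force: [1.5, -0.5, -0.2]
gripper_width: 0.43
8.35 [0.53   0.2309 0.0456] yaw_y deg 8.916212585320464 [ 1.4984 -0.5276 -0.1566] 0.4304594465098415
[[-0.155   0.9879  0.004 ]
 [ 0.9879  0.155   0.0016]
 [ 0.0009  0.0042 -1.    ]]
```

View pics/g4.png

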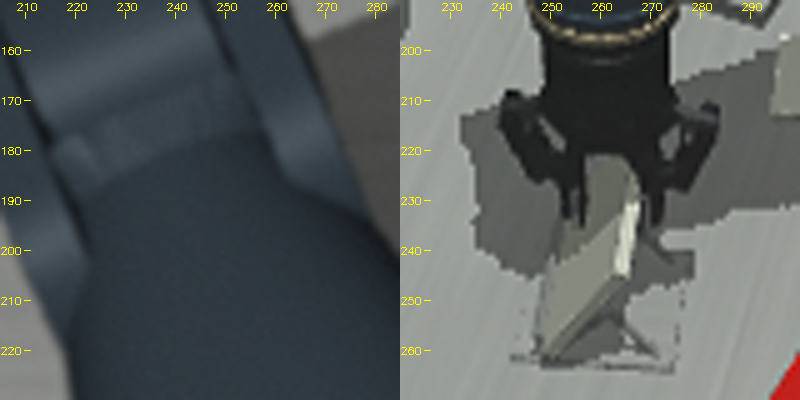

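The plate's edge moved from col 269.5 to 265, so the push is turning it upright. Continuing.

```bash
python3 -m crank '[0,0.003,-0.001,0,0.41, 0,0.006,-0.002,0,0.39, 0,0.009,-0.003,0,0.37, 0,0.012,-0.004,0,0.35, 0,0.015,-0.005,0,0.33, 0,0.018,-0.006,0,0.31, 0,0.021,-0.007,0,0.29, 0,0.024,-0.008,0,0.27, 0,0.027,-0.010,0,0.24, 0,0.030,-0.011,0,0.2, 0,0.032,-0.012,0,0.15, 0,0.034,-0.013,0,0.05, 0,0.034,-0.013,0,0, 0,0.034,-0.013,0,0, 0,0.034,-0.013,0,0, 0,0.034,-0.013,0,0]'
python3 st.py; python3 look.py g5 150 205 190 220
```

```text
clock: 10.05
tool_pos: [0.5627, 0.236, 0.0583]
tool_rot: [0.001, 0.65, 0.76, 0.002]
contact_force: [0.0, 1.0, -0.0]
gripper_width: 0.111
10.05 [0.5627 0.236  0.0583] yaw_y deg 8.926779022645801 [ 0.0268  0.9982 -0.0219] 0.11068569726448044
[[-0.1552  0.9879  0.0033]
 [ 0.9879  0.1552  0.0012]
 [ 0.0007  0.0034 -1.    ]]
```

View pics/g5.png

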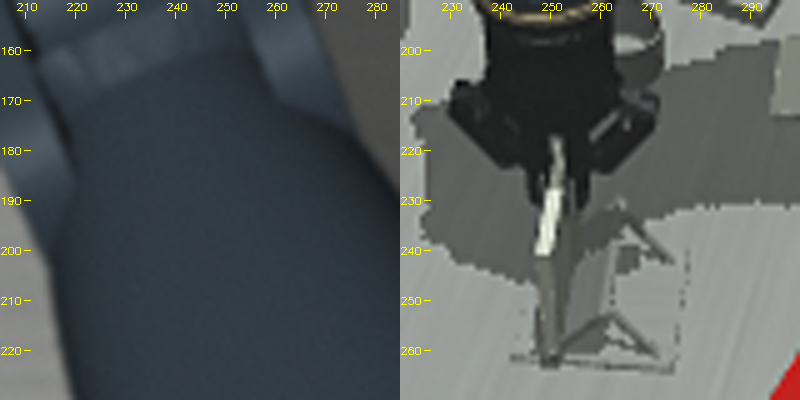

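The plate is gripped upright (opening 0.111, about 10 mm) with its near end at col 250. Lifting and carrying it over the groove.

```bash
python3 -m crank '[0,0,-0.01,0,0, 0,0,-0.03,0,0, 0,0,-0.06,0,0, 0,0,-0.09,0,0, -0.02,-0.005,-0.1,0.02,0, -0.05,-0.012,-0.1,0.06,0, -0.09,-0.021,-0.1,0.1,0, -0.13,-0.03,-0.1,0.14,0, -0.17,-0.04,-0.1,0.18,0, -0.21,-0.05,-0.1,0.22,0, -0.25,-0.06,-0.1,0.26,0, -0.29,-0.068,-0.1,0.3,0, -0.32,-0.075,-0.1,0.33,0, -0.35,-0.081,-0.1,0.346,0, -0.366,-0.0856,-0.1,0.346,0, -0.366,-0.0856,-0.1,0.346,0, -0.366,-0.0856,-0.1,0.346,0, -0.366,-0.0856,-0.1,0.346,0]' 50
python3 st.py
cat > look2.py <<'E'
import sys; from h import *; from b import crop
n=sys.argv[1]; T=snapshot("top"); S=snapshot("side")
A=crop(T["image"],150,336,80,80,5); B=crop(S["image"],110,245,85,80,7)
cv2.imwrite(f"pics/{n}.png",B)
e=np.array([.19,.98]);g=np.array([.535,-.139])
for a in (.075,0,-.075): print("groove axis floor",a,proj(S,[*(g+a*e),.02]),"railtop",proj(S,[*(g+a*e),.056]))
for x in trace("template_center",S): print("trace",x["bbox"],x["conf"])
for x in tip_of("groove",S): print("groove",x["centre"],x["conf"],at_z(S,*x["centre"],.02))
for x in tip_of("template_center",S): print("tc",x["centre"],x["conf"])
E
python3 look2.py p1
```

```text
clock: 11.95
tool_pos: [0.5347, -0.1382, 0.158]
tool_rot: [0.001, 0.771, 0.637, 0.002]
contact_force: [-0.2, 0.7, -0.8]
gripper_width: 0.106
11.95 [ 0.5347 -0.1382  0.158 ] yaw_y deg -10.85919397429675 [-0.223   0.6865 -0.7999] 0.1063325190324512
[[ 0.1884  0.9821  0.0035]
 [ 0.9821 -0.1884  0.0014]
 [ 0.002   0.0032 -1.    ]]
groove axis floor 0.075 [185.38570382 279.33490106] railtop [178.1959465  279.29352884]
groove axis floor 0 [173.35595857 287.65647562] railtop [166.18191194 287.74286506]
groove axis floor -0.075 [161.9639234  295.53663101] railtop [154.81391645 295.73747758]
trace [312.4, 272.4, 45.8, 36.4] 0.94
trace [263.9, 390.8, 62.0, 58.4] 0.58
trace [289.2, 148.1, 16.6, 31.9] 0.56
groove [150.9, 286.6] 0.75 [ 0.57135715 -0.27154172  0.02      ]
groove [207.6, 309.7] 0.7 [0.4159038 0.0207128 0.02     ]
groove [173.1, 288.9] 0.63 [ 0.53071325 -0.14160203  0.02      ]
tc [141.3, 291.0] 0.89
tc [275.7, 316.8] 0.78
tc [387.6, 263.8] 0.71
```

View pics/p1.png

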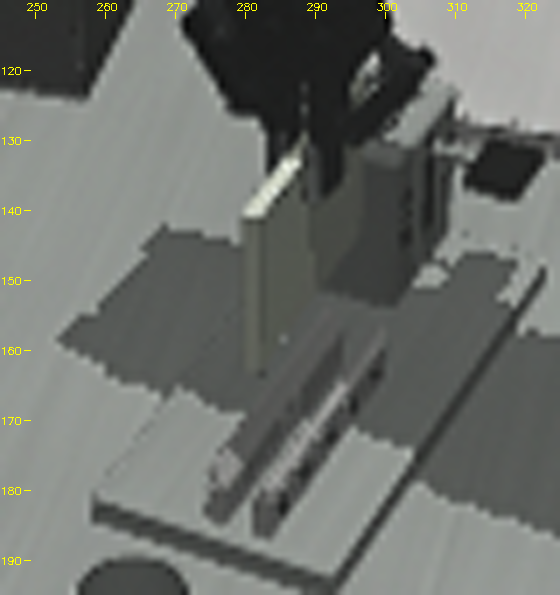

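```bash
python3 - <<'E'
from h import *
np.set_printoptions(precision=1,suppress=True)
S=snapshot("side")
p=np.array([.5347,-.1382]);e=np.array([.188,.982]);n=np.array([.982,-.188])
for z in (.115,.122,.13):
  for d in (.06,.065,.07): print(z,d,[proj(S,[*(p+d*e+w*n),z]) for w in (-.005,.005)], "top",proj(S,[*(p+d*e),z+.1]))
g=S["image"].mean(2)
for r in (146,150,154,158,160,161,162,163,164,165,166): print(r,g[r,274:292].astype(int))
print("rails")
for r in (170,174,178,180,182): print(r,g[r,268:300].astype(int))
for a,r in ((.075,178),(.03,0)):
  q=np.array([.535,-.139])+a*e
  print(a,[proj(S,[*(q+w*n),.056]) for w in (-.018,-.008,.008,.018)])
E
```

```text
0.115 0.06 [array([164. , 282.3]), array([163.3, 279.8])] top [141.3 281. ]
0.115 0.065 [array([164.8, 281.7]), array([164.1, 279.2])] top [142.1 280.4]
0.115 0.07 [array([165.7, 281.1]), array([164.9, 278.6])] top [142.9 279.8]
0.122 0.06 [array([162.5, 282.3]), array([161.8, 279.8])] top [139.7 281. ]
0.122 0.065 [array([163.3, 281.7]), array([162.6, 279.2])] top [140.5 280.4]
0.122 0.07 [array([164.2, 281.1]), array([163.4, 278.6])] top [141.3 279.8]
0.13 0.06 [array([160.8, 282.3]), array([160. , 279.8])] top [137.8 281. ]
0.13 0.065 [array([161.6, 281.7]), array([160.9, 279.2])] top [138.6 280.4]
0.13 0.07 [array([162.4, 281.1]), array([161.7, 278.6])] top [139.4 279.8]
146 [86 86 86 85 85 83 93 92 77 84 83 83 84 84 83 84 70 70]
150 [88 87 87 87 88 84 93 92 77 83 83 83 84 83 83 83 71 65]
154 [87 87 87 88 85 86 93 93 77 84 83 83 83 83 84 86 87 94]
158 [88 81 89 87 86 84 93 93 76 84 83 84 86 87 92 88 86 88]
160 [87 85 85 88 87 82 93 93 76 83 86 86 86 90 86 87 88 73]
161 [86 86 87 87 86 82 94 93 76 84 86 87 90 86 86 88 80 63]
162 [86 87 88 86 85 82 88 93 77 86 86 90 87 85 87 86 68 
[... 421 characters left out ...]
 102 138  92  83  86  73  63  74  76 125
 134 162 114  85  73  72 119 150 144 144 145 148 148 148]
178 [147 145 143 144 146 145 145  88 134 138  99  71  63  79 128 135 162 120
  86  74  53  97 152 146 143 145 148 149 150 147 146 147]
180 [146 142 145 145 145 148 130  76  81  74  73  72  99 136  85 111  96  58
  73  74 113 150 146 145 146 148 151 148 146 146 147 154]
182 [146 147 146 146 147 149  81  80  83  75  78 132 150  69  80  77  63  26
  82 152 147 145 145 147 149 151 148 146 146 149 150  86]
0.075 [array([179.6, 283.8]), array([178.8, 281.3]), array([177.6, 277.4]), array([176.9, 274.9])]
0.03 [array([172.3, 288.8]), array([171.5, 286.4]), array([170.3, 282.5]), array([169.6, 280.1])]
```

The plate's near end is at col 281 and the groove gap at about 279.7 to 280 at its end. They line up within about 2 mm, so I'll lower it.

```bash
python3 -m crank '[0,0,0.02,0,0, 0,0,0.04,0,0, 0,0,0.055,0,0, 0,0,0.065,0,0, 0,0,0.072,0,0, 0,0,0.078,0,0, 0,0,0.082,0,0, 0,0,0.082,0,0]'; python3 st.py | head -1
python3 -m crank '[0,0,0.004,0,0, 0,0,0.008,0,0, 0,0,0.012,0,0, 0,0,0.016,0,0, 0,0,0.016,0,0]'; python3 st.py | head -1
```

```text
clock: 13.05
tool_pos: [0.5348, -0.1385, 0.0756]
tool_rot: [0.0, 0.771, 0.637, 0.002]
contact_force: [-0.3, -0.7, -1.2]
gripper_width: 0.102
13.05 [ 0.5348 -0.1385  0.0756] yaw_y deg -10.864297717893795 [-0.337  -0.6545 -1.1599] 0.10178920000698384
clock: 13.55
tool_pos: [0.5345, -0.1383, 0.0589]
tool_rot: [0.0, 0.771, 0.637, 0.001]
contact_force: [0.7, -0.8, -0.4]
gripper_width: 0.106
13.55 [ 0.5345 -0.1383  0.0589] yaw_y deg -10.862891811202095 [ 0.6642 -0.7515 -0.417 ] 0.1058102842087159
```

```bash
python3 -m crank '[0,0,0.002,0,0, 0,0,0.004,0,0, 0,0,0.004,0,0]'
python3 st.py|head -1;  python3 look2.py p2|grep -v axis
```

```text
clock: 13.85
tool_pos: [0.5344, -0.1383, 0.0547]
tool_rot: [-0.0, 0.771, 0.637, 0.001]
contact_force: [-0.4, -0.8, -0.8]
gripper_width: 0.104
13.85 [ 0.5344 -0.1383  0.0547] yaw_y deg -10.862036932276244 [-0.3993 -0.7721 -0.7695] 0.10352483669997542
trace [264.6, 390.1, 68.5, 59.8] 0.96
trace [290.8, 165.4, 14.4, 37.9] 0.74
trace [314.0, 275.5, 48.3, 34.7] 0.57
groove [174.7, 287.5] 0.89 [ 0.53376026 -0.1313022   0.02      ]
tc [272.8, 316.4] 0.77
tc [165.5, 287.1] 0.76
tc [390.3, 263.3] 0.65
```

View pics/p2.png

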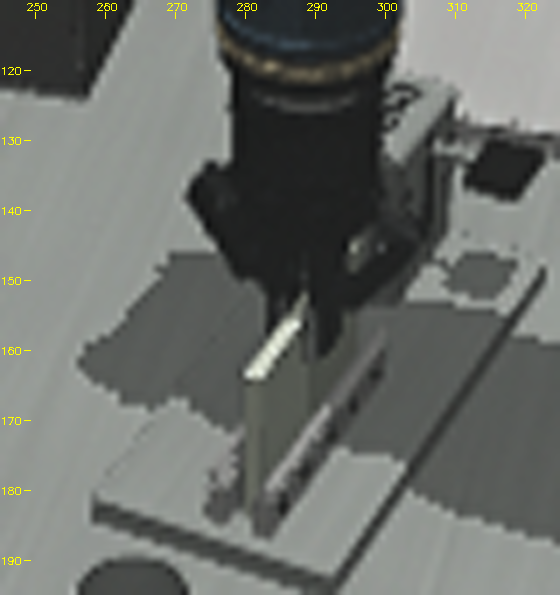

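The plate is between the rails with its top corner at (163.5, 281). I'll feel for the floor.

```bash
for i in 1 2 3; do python3 -m crank '[0,0,0.001,0,0, 0,0,0.0015,0,0]' >/dev/null; python3 st.py|head -1; done
```

```text
14.3 [ 0.5351 -0.1384  0.0541] yaw_y deg -10.86236805657853 [-2.4758  1.6772 13.5754] 0.10577999817245329
14.5 [ 0.5355 -0.1384  0.0541] yaw_y deg -10.857388857976398 [-7.8774  2.9315 29.7652] 0.1106649760983336
14.7 [ 0.5356 -0.1385  0.0541] yaw_y deg -10.857410756008125 [-11.2885   2.9727  33.1107] 0.10682844768498327
```

Firm floor contact, so the plate is fully down. Relaxing, letting go and rising straight up.

```bash
python3 -m crank '[0,0,-0.001,0,0, 0,0,-0.001,0,0.15, 0,0,-0.001,0,0.25, 0,0,-0.001,0,0.4, 0,0,-0.001,0,0.5, 0,0,-0.001,0,0.5, 0,0,-0.02,0,0.5, 0,0,-0.05,0,0.5, 0,0,-0.09,0,0.5, 0,0,-0.13,0,0.5, 0,0,-0.13,0,0.4, 0,0,-0.13,0,0.2, 0,0,-0.13,0,0, 0,0,-0.13,0,0, 0,0,-0.13,0,0]'
python3 st.py;  python3 look2.py p3|grep -v axis; python3 - <<'E'
from h import *
for n in ("top","side"):
    S=snapshot(n)
    for x in tip_of("lever_top",S): print(n,x["centre"],x["conf"],at_z(S,*x["centre"],.114))
E
```

```text
clock: 16.2
tool_pos: [0.5344, -0.1385, 0.1832]
tool_rot: [0.001, 0.771, 0.637, 0.002]
contact_force: [0.1, 0.0, -0.3]
gripper_width: -0.0
16.2 [ 0.5344 -0.1385  0.1832] yaw_y deg -10.85674748447811 [ 0.0602  0.0171 -0.2769] -4.971841796833355e-05
[[ 0.1883  0.9821  0.0046]
 [ 0.9821 -0.1884  0.001 ]
 [ 0.0018  0.0044 -1.    ]]
trace [313.4, 273.7, 45.1, 35.0] 0.93
trace [265.4, 390.8, 60.9, 57.7] 0.93
trace [288.6, 162.8, 14.5, 34.4] 0.73
groove [172.9, 288.8] 0.62 [ 0.53135621 -0.14263863  0.02      ]
groove [327.6, 258.3] 0.35 [0.46131436 0.52010368 0.02      ]
tc [166.4, 287.2] 0.8
tc [275.9, 314.0] 0.8
tc [389.6, 264.6] 0.58
side [130.8, 317.2] 0.43 [ 0.45756173 -0.30713025  0.114     ]
```

View pics/p3.png

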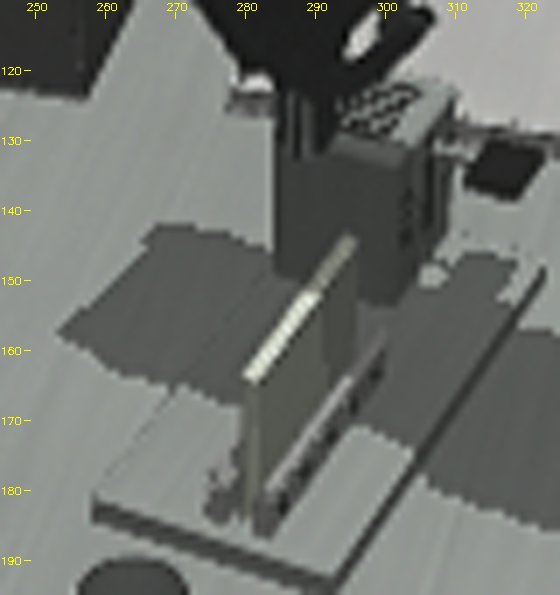

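The template stands free in the groove: top edge from (163.5, 281) to (144.5, 295). Moving over the lever with the fingers shut.

```bash
python3 -m crank '[-0.03,-0.008,0,0,0, -0.07,-0.018,0,0,0, -0.11,-0.028,0,0,0, -0.15,-0.038,0,0,0, -0.172,-0.044,0,0,0, -0.172,-0.044,0,0,0, -0.172,-0.044,0.02,0,0, -0.172,-0.044,0.04,0,0, -0.172,-0.044,0.055,0,0, -0.172,-0.044,0.06,0,0, -0.172,-0.044,0.06,0,0]'; python3 st.py|head -1
python3 -m crank '[0,0,0.004,0,0, 0,0,0.008,0,0, 0,0,0.01,0,0, 0,0,0.01,0,0]'; python3 st.py|head -1
python3 - <<'E'
from h import *
S=snapshot("side");cv2.imwrite("pics/l1.png",S["image"])
for x in tip_of("lever_top",S): print(x["centre"],x["conf"],at_z(S,*x["centre"],.114))
print(proj(S,sense()["tool_pos"]))
E
```

```text
clock: 17.75
tool_pos: [0.4595, -0.2986, 0.1232]
tool_rot: [0.001, 0.771, 0.637, 0.002]
contact_force: [-0.2, 0.2, -0.1]
gripper_width: -0.001
17.75 [ 0.4595 -0.2986  0.1232] yaw_y deg -10.83121141319979 [-0.2161  0.1968 -0.1135] -0.0005183713724008711
clock: 18.15
tool_pos: [0.4596, -0.2985, 0.1131]
tool_rot: [0.001, 0.771, 0.637, 0.002]
contact_force: [-0.4, -0.0, 0.6]
gripper_width: -0.0
18.15 [ 0.4596 -0.2985  0.1131] yaw_y deg -10.83112968823796 [-0.3827 -0.0408  0.5525] -0.00043233996752932094
[131.6, 317.6] 0.54 [ 0.45505219 -0.30236133  0.114     ]
[132.11561675 316.25075134]
```

```bash
for i in 1 2 3 4 5 6; do python3 -m crank '[0,0,0.002,0,0, 0,0,0.004,0,0]'>/dev/null; python3 st.py|head -1; done
```

```text
18.45 [ 0.4598 -0.2987  0.1094] yaw_y deg -10.83773214588154 [ 0.2149 -0.1805  0.3975] 0.0008160704523613474
18.65 [ 0.4598 -0.2987  0.1052] yaw_y deg -10.835564578901733 [ 0.5747 -0.0133 -0.2428] 0.0020970270718231104
18.85 [ 0.4598 -0.2987  0.101 ] yaw_y deg -10.835142235697536 [-0.1834 -0.1204  0.1304] -0.004919224629301506
19.05 [ 0.4598 -0.2987  0.0967] yaw_y deg -10.836784044693635 [ 0.7096 -0.5061 -0.3234] 0.0014695970141763365
19.25 [ 0.4597 -0.2986  0.0925] yaw_y deg -10.83969905112092 [-0.6179  0.0018 -1.3498] 0.000988394023002912
19.45 [ 0.4598 -0.2986  0.0883] yaw_y deg -10.833548220243722 [ 0.4806 -0.4238  0.9845] 0.0021746100659910325
```

```bash
for i in 1 2 3; do python3 -m crank '[0,0,0.001,0,0, 0,0,0.002,0,0]'>/dev/null; python3 st.py|head -1; done
python3 - <<'E'
from h import *; from b import crop
S=snapshot("side");cv2.imwrite("pics/l2.png",crop(S["image"],95,280,65,70,9))
for x in tip_of("lever_top",S): print(x["centre"],x["conf"],at_z(S,*x["centre"],.114))
E
```

```text
19.65 [ 0.4598 -0.2986  0.0863] yaw_y deg -10.835369757500127 [0.1443 0.29   0.1063] -0.001436100552465594
19.85 [ 0.4598 -0.2986  0.0842] yaw_y deg -10.837030776988314 [0.236  0.1265 0.049 ] -0.00044370790570286817
20.05 [ 0.4599 -0.2987  0.0822] yaw_y deg -10.835774279649554 [-0.1874 -0.8671 -0.0941] 0.002046649953976311
[130.2, 319.5] 0.62 [ 0.44957196 -0.31317905  0.114     ]
[167.2, 288.3] 0.53 [ 0.51631077 -0.06765453  0.114     ]
```

```bash
python3 - <<'E'
from h import *
S=snapshot("side"); g=S["image"].mean(2).astype(int)
print("     "," ".join(f"{c:3d}" for c in range(302,334)))
for r in range(106,150): print(r," "," ".join(f"{v:3d}" for v in g[r,302:334]))
print(proj(S,[.4599,-.2987,.114]),proj(S,[.4599,-.2987,.0822]),proj(S,[.4599,-.2987,.107]))
E
```

```text
302 303 304 305 306 307 308 309 310 311 312 313 314 315 316 317 318 319 320 321 322 323 324 325 326 327 328 329 330 331 332 333
106   176 174  79  47  58  29  27  29  31  30  30  29  31  30  30  29  29  30  30  30  30  28  28  29  28  26  39 185 179 177 177 141
107   180 129  40  40  39  33  30  30  31  31  31  29  31  30  30  30  30  31  30  29  30  30  29  31  29  26  17 171 181 177 167 174
108   166  57  35  37  39  39  31  31  31  30  31  32  32  30  29  30  30  30  29  29  30  30  30  32  29  28  23  76 180 178 137 150
109    44  26  31  34  40  40  35  30  31  31  31  35  33  30  30  30  31  30  31  30  30  31  30  29  30  30  29  42 183 178 185  88
110    41  26  30  32  41  42  42  31  30  30  31  31  32  31  32  31  30  31  33  32  30  30  30  31  30  30  30  49 184 179 191  52
111   119  27  28  31  43  40  37  30  31  31  31  31  31  31  31  31  31  33  33  31  30  30  30  30  30  28  29  64 168 181 160  86
112   189  45  27  29  38  34  34  32  32  31  32  30  31  31  31  30  32  31  30  31  30  30  31  29  28  28  33  39  59 174 106 141
113   184 118  32  29  30  33  32 
[... 4307 characters left out ...]
  87  97  88  86  74  87  88  87  86  86  87  89  89  89  88  88  88  88  88  89
146    54  63  63  55  63  88  88  90  88  90  88  88  87  86  89  88  89  89  83  87  87  86  89  89  89  89  88  88  88  89  89  89
147    57  64  61  64  73  88  89  89  89  89  88  87  88  88  88  89  89  89  87  88  90  88  89  88  89  88  88  87  88  89  88  89
148    62  62  61  95  85  87  88  89  89  89  87  88  89  88  89  88  89  87  89  89  60  89  90  89  89  88  87  88  88  88  89  90
149    62  60  88 152  99 100  86  88  88  87  87  88  89  88  89  89  89  87  91  76  54  90  88  89  89  87  86  88  88  88  89  90
[131.96512043 316.19895131] [138.56634067 315.75793405] [133.43299466 316.10087559]
```

```bash
python3 -m crank '[0,-0.005,0,0,0, 0,-0.005,0,0,0]'>/dev/null; for i in 1 2 3 4 5; do python3 -m crank '[0,0,0.001,0,0, 0,0,0.002,0,0, 0,0,0.002,0,0]'>/dev/null; python3 st.py|head -1; done
```

```text
20.7 [ 0.4543 -0.2975  0.08  ] yaw_y deg -10.84355487695022 [ 0.3729 -0.0592 -0.1884] -0.0008990061222170193
21.0 [ 0.4544 -0.2975  0.0781] yaw_y deg -10.84276209567588 [-1.6504  1.4256  6.2204] 0.0037094063979776905
21.3 [ 0.4544 -0.2975  0.0764] yaw_y deg -10.838881166391579 [-3.1346  1.7835  8.4837] 0.0007457274856379954
21.6 [ 0.4544 -0.2976  0.0747] yaw_y deg -10.84422603772869 [-3.3611  1.2075  7.1618] -0.0006426735053060689
21.9 [ 0.4544 -0.2976  0.073 ] yaw_y deg -10.840112897055162 [-1.3998  1.3844  6.8937] 0.0015189930163733855
```

Contact was at TCP z ≈ 0.079 (rest position), so the third click should be at TCP z ≈ 0.043. Continuing and watching the force for the clicks.

```bash
for i in $(seq 11); do python3 -m crank '[0,0,0.001,0,0, 0,0,0.0025,0,0]'>/dev/null; python3 st.py|head -1|cut -c1-120; done
```

```text
22.1 [ 0.4544 -0.2976  0.0707] yaw_y deg -10.841575194546072 [-2.5873  0.9099  4.0257] 0.0019816560256673806
22.3 [ 0.4544 -0.2976  0.0683] yaw_y deg -10.839265690490938 [-1.2122  0.2758  4.1331] -0.0008189035324504182
22.5 [ 0.4544 -0.2976  0.0659] yaw_y deg -10.840867426283399 [-2.7161  2.6831  7.1209] -0.0004049556509542432
22.7 [ 0.4545 -0.2976  0.0637] yaw_y deg -10.841286525795978 [-4.6028  2.4161 10.7857] 0.0004293638239415235
22.9 [ 0.4545 -0.2976  0.0615] yaw_y deg -10.838671569993679 [-3.9792  1.9455 10.3526] 0.001993297372566056
23.1 [ 0.4544 -0.2976  0.0592] yaw_y deg -10.841725772051685 [-3.158   1.5767  6.1565] 0.0028073582176170817
23.3 [ 0.4545 -0.2976  0.0567] yaw_y deg -10.838879533642958 [-2.2891  2.2971  5.4045] -0.0016329987643287076
23.5 [ 0.4544 -0.2976  0.0543] yaw_y deg -10.843839133223852 [-2.5463  2.1103  8.3051] -0.001642652056728573
23.7 [ 0.4545 -0.2976  0.0521] yaw_y deg -10.840709199566044 [-4.4771  1.6681 11.463 ] -0.0010906199232759812
23.9 [ 0.4545 -0.2976  0.05  ] yaw_y deg -10.843194277618103 [-4.6977  3.4303 11.0863] 0.002369749407258253
24.1 [ 0.4545 -0.2976  0.0478] yaw_y deg -10.840699993678546 [-3.8659  1.9302  8.9122] 0.000264095101375699
```

The force peaks at z = 0.076, 0.064 and 0.052, a 12 mm period consistent with x0 = 0.079. That puts the third click at 0.043, where the force should be about 10 N.

```bash
python3 -m crank '[0,0,0.0025,0,0, 0,0,0.0045,0,0, 0,0,0.005,0,0, 0,0,0.005,0,0]'>/dev/null; python3 st.py|head -1
python3 - <<'E'
from h import *
S=snapshot("side"); T=snapshot("top")
q=np.array([.4595,-.2986])
for x in tip_of("lever_top",S): print("lever",x["centre"],x["conf"])
for z in (.086,.082,.078,.074,.070): print(z,proj(S,[*q,z]))
for x in trace("lever",S): print("lever trace",x["bbox"],x["conf"])
for x in tip_of("template_center",S): print("tc",x["centre"],x["conf"])
for x in trace("template",S): print("tr",x["bbox"],x["conf"])
print("expected centre",proj(S,[.5345,-.138,.07]))
g=S["image"].mean(2).astype(int)
for r in range(132,152): print(r,*g[r,304:324])
for n in ("gable","cutter","spatula","rolling_pin"):
  for nm,p in (("s",S),("t",T)):
    x=tip_of(n,p)[:1]
    if x: print(n,nm,x[0]["centre"],round(x[0]["conf"],2))
E
```

```text
24.5 [ 0.4545 -0.2976  0.0429] yaw_y deg -10.845659899450125 [-2.9579  2.318   8.1306] -0.0030299359421906455
lever [139.5, 318.3] 0.49
0.086 [137.81632593 315.90485607]
0.082 [138.63716576 315.84986611]
0.078 [139.45534526 315.79505604]
0.074 [140.27087748 315.74042497]
0.07 [141.08377536 315.68597201]
tc [273.2, 313.8] 0.79
tc [164.9, 289.1] 0.58
tc [390.1, 264.0] 0.58
tr [287.6, 163.2, 14.9, 38.7] 0.79
tr [265.4, 389.8, 63.9, 52.3] 0.74
expected centre [163.52045734 287.84421987]
132 62 54 28 57 48 46 90 90 90 93 32 33 37 31 31 31 31 31 30 30
133 64 46 29 56 55 58 90 88 89 93 38 42 59 33 35 32 31 28 53 29
134 65 47 29 56 52 46 89 88 89 92 29 46 59 40 54 31 30 30 127 74
135 65 47 29 56 39 61 90 88 89 93 28 55 43 54 64 32 30 44 156 156
136 65 47 32 57 46 62 90 88 89 92 29 55 43 54 53 30 29 33 145 155
137 65 46 37 69 50 73 89 88 90 88 29 57 42 54 56 31 29 38 84 145
138 65 45 62 86 78 88 88 88 88 64 29 57 34 57 52 31 30 48 90 85
139 65 38 57 60 64 76 77 86 65 29 29 69 35 67 51 31 31 26 92 87
140 66 38 38 56 56 62 62 63 34 30 31 64 36 66 44 31 30 30 92 87
141 65 39 36 55 53 81 80 40 33
[... 225 characters left out ...]

145 64 54 55 72 87 89 90 91 93 73 74 49 43 36 47 90 89 88 85 86
146 63 54 63 89 87 89 89 90 90 89 90 91 93 73 92 91 84 88 89 87
147 62 58 74 88 89 90 89 89 88 87 89 89 89 89 90 90 87 88 90 88
148 62 79 87 88 89 90 89 88 88 88 89 89 89 89 89 88 89 89 60 88
149 89 98 100 86 87 88 88 87 87 88 89 89 89 89 88 88 92 75 53 90
150 151 152 155 100 101 86 87 87 87 89 89 89 89 89 88 89 86 52 62 90
151 148 150 151 153 155 100 84 86 88 89 89 89 89 87 90 89 62 55 80 91
gable s [252.5, 261.3] 0.7
gable t [232.0, 325.2] 0.71
cutter s [173.3, 286.0] 0.61
cutter t [178.2, 321.0] 0.51
spatula s [165.8, 337.9] 0.61
spatula t [256.4, 418.4] 0.75
rolling_pin s [324.2, 259.0] 0.87
rolling_pin t [219.4, 153.7] 0.8
```

The paddle has moved about 7.3 px (≈36 mm), and the network's lever_top at row 139.5 matches z = 0.078. I'll hold for 0.8 s and hand in.

```bash
python3 -m crank '[0,0,0,0,0, 0,0,0,0,0, 0,0,0,0,0, 0,0,0,0,0, 0,0,0,0,0, 0,0,0,0,0, 0,0,0,0,0, 0,0,0,0,0]'>/dev/null; python3 st.py|head -1; python3 -c "
from h import *
hand_in(); print(sense()['clock'],sense()['tool_pos'],sense()['contact_force'])"
```

```text
26.0 [ 0.4545 -0.2977  0.0432] yaw_y deg -10.844509956617646 [-3.0238  1.8644  7.8109] -0.0021384459204023807
the job is handed in; nothing more can be done
the job is handed in; nothing more can be done
```

I stood the template upright in the dryer's groove, let go of it, pressed the lever to what I measured as the third click, and handed in at 26.0 s while still holding it.

**Template:**
- My first grasp passed over the plate's upper edge, because the fingertips sat well above the reported TCP; a lower second pass worked. The tip offset came out at about 25 mm from the images and 35 mm at lever contact.
- Lowering into the groove ended on firm floor contact, about 33 N at the wrist, and then I released it.
- The last camera check put the template's centre within about 2 px of where a fully seated one should appear.

**Lever:**
- I pressed 36 mm down from first contact. The force peaked every 12 mm along the way.
- The side image showed about 36 mm of paddle travel, and the network's paddle position matched 78 mm height.
- The last force reading was 7.8 N vertical, above the 3 N needed but a little below the roughly 10 N stated for the third click. The lever may be about 1 mm short of 36 mm, within the 4 mm allowed.

**Bystanders:** In the top view all four were within about 3 px of where they started. In the last side view the network's points for the gable and cutter landed on other objects (near the stand and the groove). I took those as misdetections.

I reached the 12-picture viewing limit before pressing the lever, so those final checks rest on pixel values and network outputs rather than a viewed picture.

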